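Close the board turn-over frame and hold its index plunger drawn

TASK

Gently lower the open hinged cover of the board turn-over frame until it is fully closed over the circuit board. Then, with the cover closed, grip the red knob of the frame's sprung index plunger, pull it straight out as far as it goes, and keep hold of it there so that the frame is free to be turned over: finish still gripping the knob with the plunger fully back. Do not disturb the tools and supplies lying around.

Things in the scene. Friction and masses are not known exactly. Their poses are not given: they have to be found in the camera images.
- flip_frame: turn-over frame, fixed: dark base 200 (x) x 250 (y) x 12 mm, two side cheeks (outer faces y = +-115 mm, tops 76 mm up), between them a fixed blue tray 158 x 186 mm, rim 78 mm up, holding a circuit board. Origin: centre of the underside, on the surface. x: from front to hinge side; y: along the hinge; z up. The red knob is outside the -y cheek
- cover (a joint): cover angle, rad: 0 = fully closed, flat on the tray; grows as it swings up about the hinge on the frame's +x side. Starts partly open, 0.7 to 1.2. The stiff hinge (0.25 N m) leaves the cover where it is put; its front edge takes about 1 to 3 N to push down
- cover_hinge (a point): point on the hinge axis, middle of its length; the axis runs along the frame's y; frame coordinates (84, 0, 79) mm
- cover_front (a point): middle of the 22 mm wide blue front bar on the cover's outer face: 152 mm from the hinge axis along the cover, 8 mm above it. Cover: blue rim, clear window, 163 long, 186 wide, 8 mm thick, plus an 11 mm black lip at the front. At joint 0 its axes are the frame's; they turn with the cover: z is the outer face's normal, -x points from hinge to front edge
- plunger (a joint): draw of the plunger, m: 0 = pin seated in its hole, 0.020 = fully back at its stop; grows as the knob is pulled out. A spring pulls it back in with 4 N at 0 and 9 N at 0.020, and it returns when let go; the pin leaves its hole at about 0.010
- knob (a point): middle of the grip of the index plunger's red knob: round, 22 mm across, 28 mm long, then an end flange 34 mm across, 5 mm thick on the outer (-y) end; axis level along the frame's y. It slides along the frame's -y only (outwards). Seated: frame coordinates (-30, -147, 56) mm. Free room on both sides, above and below: pinch it from above, across the frame's x, behind the flange
- bin: small open dark-blue plastic bin, 102 x 72 x 45 mm, loose; leave it where it is. Origin: centre of its underside
- flux: small cream bottle with a red pointed cap, 30 mm across, 93 mm tall, standing loose; leave it where it is. Origin: centre of its underside
- reel: small reel, 55 mm across, 30 mm tall, standing loose on the surface; leave it where it is. Origin: centre of its underside
- cutter: side cutter with blue handles, 52 x 123 x 12 mm, lying loose; leave it where it is. Origin: centre of its underside
- driver: flat screwdriver with red handle, 21 x 170 x 23 mm, lying loose; leave it where it is. Origin: centre of its underside
- sink: black finned heat sink, 34 x 30 x 22 mm, loose; leave it where it is. Origin: centre of its underside

How it is judged:
By the outcome, as a careful person would: the job done as asked, in the order asked, and still so for the second after the job is handed in, while the arm keeps its last pose, push and grip.
It also fails if it takes over 58 s, if anything falls off the work surface, if the arm or the gripper's body presses on something with over 40 N, if the wrist force passes 120 N, or if a joint passes its speed limit or range.

ROBOT

A 7-joint arm with a two-finger parallel gripper is mounted at the origin on a cart in front of the work surface, level with it; the furniture and walls round the work are solid. World frame = base frame: x ahead of the robot, y to its left, z up, the work surface at z = 0. Lengths are in m, angles in rad, forces in N, time in s.
With the tool pointing down it reaches from about 0.425 to 0.925 m from the base axis. Payload 6.8 kg.
Tool frame: the origin (TCP) lies between the finger pads; the fingertips stand 8 mm ahead of it and the grasp point (between the pads) lies 11 mm behind it; z points along the fingers, y is the direction in which the jaws open and shut (so a half turn about z gives the same grasp; the last joint's range is limited). The gripper opens to 85 mm and grips with 20 to 120 N. Pads are 22 mm wide; open, the fingers measure 114 mm over their backs; the gripper's body (76 mm by 85 mm) begins 54 mm behind the grasp point. The pads swing forward as they close: fully open they stand 13 mm farther back than shut.
Start: joints at [-1.36, 0.477, 0.022, 1.555, -0.011, 1.109, -0.083], TCP at [0.212, 0.641, 0.239] pointing down, gripper open.
Joint ranges: [-2.96, 2.96], [-0.34, 2.1], [-1.41, 1.46], [0.24, 2.44], [-1.37, 4.51], [0.17, 1.92], [-2.96, 2.96]. Speed limits (rad/s): [2.39, 2.39, 3.14, 3.14, 3.14, 3.14, 3.14].

INTERFACE

Orientations are given as a rotation vector (axis times angle).
In Python, from station import move_ptp, move_linear, move_j, let_go, gripper_close, dwell, inverse_kinematics, sense, capture, PlanningError, job_done gives the robot as it stands. Calls block until the motion is done:
- move_ptp(position, orientation): joint-space move of the TCP to a pose.
- move_linear(position, frame=None, v=0.15, until_force=None): straight line of the TCP; frame=None keeps the orientation; v is the mean speed in m/s. With until_force (N) it stops when the force on the tool has changed by that much, and returns True; else False.
- move_j(angles): joint-space move.
- let_go() and gripper_close(): open the fingers fully, or close them until they stop; the grip force is fixed at half the most.
- dwell(seconds).
- inverse_kinematics(position, orientation): joint angles nearest the present ones, or None.
- sense(): the state.
- capture(name): name is "side" or "top" or "wrist"; returns a dict with "pixels" (384x512x3 uint8, red, green, blue), "range_z" (384x512 float32, m along the optical axis (not along the pixel's ray), 0 where there is no reading), "fx", "fy", "cx", "cy" (pixels), "view" (4x4, takes a point from world to camera coordinates). Camera axes: x right, y up, looking along -z (the intrinsics and any distortion apply to the point x, -y, -z); pixel columns grow to the right and rows downward; lengths in m; the calibration is good to about 2 mm. A picture is of the moment at which its call begins.
A pose or a line that the arm cannot do raises PlanningError and nothing moves.
- job_done(): hands the job in, once; it reports no verdict.
The state is a dict: "clock": time; "qpos": joint angles; "qd": joint speeds; "joint_torque": joint torques, N m; "tool_pos": TCP position; "eef_rot": TCP orientation; "ft_force": force on the tool from outside, world axes, zero at the start; "moment": the same for the moment, N m; "gripper_width": opening from 0.0 (shut) to 1.0 (fully open).
Only numpy, scipy, OpenCV 4.12 (cv2) and the standard library are available. Lean on these libraries where they do the work, as an engineer would, in place of code of your own. Each camera call takes 0.05 s, during which the arm holds its last target.

## Working session

There is one attempt and no reset: what is moved stays moved. The work goes in short steps, each a Python script; the robot and the scene stay as the last script left them, time stands still between calls to the robot, and variables do not carry over. Pictures are saved under pics/ and viewed, and the job is handed in when it is done.

```bash
mkdir -p pics; ls; cat > h.py <<'E'
import numpy as np, cv2
from station import *
def snap(cam,name):
    c=capture(cam); cv2.imwrite(f'pics/{name}.png',cv2.cvtColor(c['pixels'],cv2.COLOR_RGB2BGR)); np.savez(f'pics/{name}.npz',**{k:c[k] for k in c}); return c
def cloud(c):
    z=np.asarray(c['range_z']);H,W=z.shape
    u,v=np.meshgrid(np.arange(W),np.arange(H))
    P=np.stack([(u-c['cx'])/c['fx']*z,-(v-c['cy'])/c['fy']*z,-z,np.ones_like(z)],-1)
    Pw=P@np.linalg.inv(c['view']).T
    Pw[z==0]=np.nan
    return Pw[...,:3]
E
python3 - <<'E'
from h import *
s=sense();print({k:np.round(v,3) for k,v in s.items()})
for n in ['side','top','wrist']:
    c=snap(n,n+'0');print(n,c.keys(),c['fx'],c['cx'],c['cy'],np.round(np.linalg.inv(c['view']),3).tolist(), (np.asarray(c['range_z'])==0).mean())
E
```

```text
pics
{'clock': np.float64(0.0), 'qpos': array([-1.36 ,  0.478,  0.022,  1.556, -0.012,  1.109, -0.083]), 'qd': array([ 0.001,  0.   ,  0.001,  0.001, -0.001,  0.001,  0.001]), 'joint_torque': array([ 0.0000e+00, -5.9644e+01,  1.6080e+00, -2.8121e+01,  1.2000e-02,
        9.0000e-03,  0.0000e+00]), 'tool_pos': array([0.211, 0.64 , 0.238]), 'eef_rot': array([-4.990e-01, -3.102e+00,  3.000e-03]), 'ft_force': array([-0.608,  0.308,  0.177]), 'moment': array([ 0.034,  0.011, -0.009]), 'gripper_width': np.float64(1.001)}
side dict_keys(['pixels', 'range_z', 'fx', 'fy', 'cx', 'cy', 'view']) 360.468516086406 253.71532163851646 191.79777757075803 [[-0.995, 0.042, -0.092, 0.47], [-0.101, -0.376, 0.921, 1.146], [0.004, 0.926, 0.379, 0.519], [0.0, 0.0, 0.0, 1.0]] 0.0038299560546875
top dict_keys(['pixels', 'range_z', 'fx', 'fy', 'cx', 'cy', 'view']) 445.97550558526643 253.60931481726126 196.92086025205217 [[0.018, 0.994, -0.112, 0.404], [-1.0, 0.02, 0.016, 0.097], [0.019, 0.112, 0.994, 1.508], [0.0, 0.0, 0.0, 1.0]] 0.004033406575520833
wrist dict_keys(['pixels', 'range_z', 'fx', 'fy', 'cx', 'cy', 'view']) 283.26762957414905 259.26620801035017 195.34391413139184 [[0.312, -0.904, -0.292, 0.136], [0.95, 0.297, 0.097, 0.665], [-0.001, -0.308, 0.951, 0.374], [0.0, 0.0, 0.0, 1.0]] 0.0038655598958333335
```

View pics/top0.png

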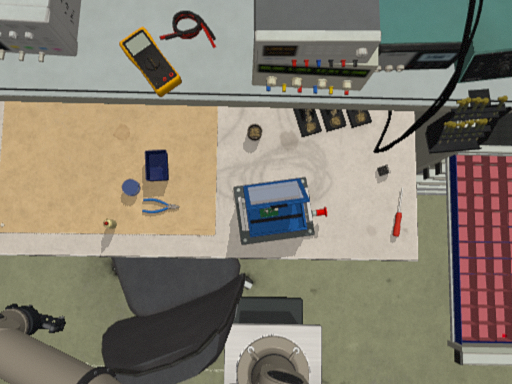

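View pics/side0.png

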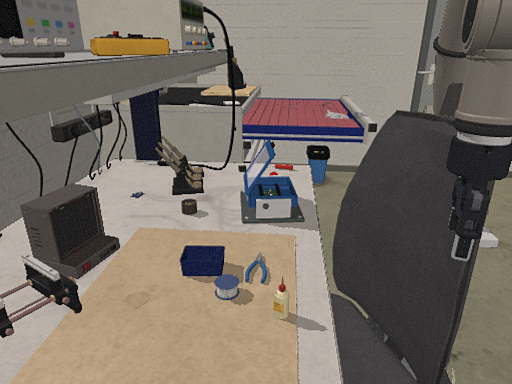

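View pics/wrist0.png

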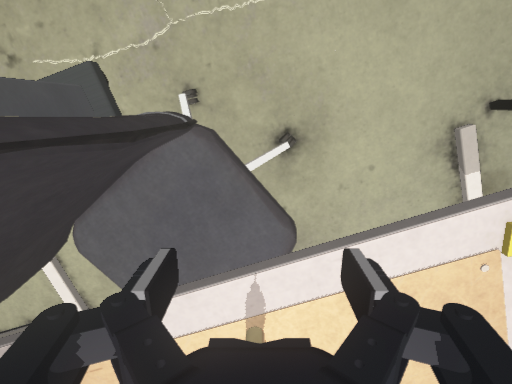

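```bash
python3 - <<'E'
from h import *
for n,(a,b,c0,d) in {'top0':(160,260,210,350),'side0':(130,230,220,320)}.items():
    c=dict(np.load(f'pics/{n}.npz'));P=cloud(c)
    im=cv2.cvtColor(c['pixels'],cv2.COLOR_RGB2BGR)[a:b,c0:d]
    cv2.imwrite(f'pics/{n}_z.png',cv2.resize(im,None,fx=5.5,fy=5.5,interpolation=cv2.INTER_NEAREST))
    hsv=cv2.cvtColor(c['pixels'],cv2.COLOR_RGB2HSV)
    red=((hsv[...,0]<8)|(hsv[...,0]>172))&(hsv[...,1]>150)&(hsv[...,2]>90)
    k,l,st,ce=cv2.connectedComponentsWithStats(red.astype(np.uint8))
    for i in range(1,k):
        if st[i,4]>8:
            q=P[l==i]
            if np.nanmean(q[:,2])<.3 and np.nanmean(q[:,2])>-.1: print(n,'red',st[i],np.nanmin(q,0).round(3),np.nanmedian(q,0).round(3),np.nanmax(q,0).round(3))
    Q=P[a:b,c0:d].reshape(-1,3);
    print(n,'table',np.nanpercentile(Q[:,2],[2,10,30]))
    blue=(hsv[...,0]>100)&(hsv[...,0]<125)&(hsv[...,1]>150)
    m=np.zeros_like(blue);m[a:b,c0:d]=1
    q=P[blue&m]; print(np.nanpercentile(q,[1,50,99],axis=0).round(3))
E
```

```text
top0 red [316 207  11   9  63] [ 0.512 -0.163  0.054] [ 0.522 -0.15   0.066] [ 0.538 -0.13   0.075]
top0 red [393 213   9  23 129] [ 0.453 -0.428  0.01 ] [ 0.49  -0.41   0.019] [ 0.528 -0.397  0.029]
top0 red [104 222   4   3   9] [0.469 0.54  0.073] [0.472 0.544 0.074] [0.475 0.55  0.076]
top0 red [502 333   5   5  22] [ 0.146 -0.701  0.12 ] [ 0.152 -0.697  0.126] [ 0.158 -0.689  0.133]
top0 table [-0.00748252 -0.00396837 -0.00078353]
[[ 0.444 -0.092  0.042]
 [ 0.505 -0.008  0.054]
 [ 0.62   0.101  0.222]]
side0 red [275 164  18   5  66] [ 0.453 -0.419  0.005] [ 0.489 -0.404  0.014] [ 0.53  -0.39   0.021]
side0 red [270 172   8   3  18] [ 0.512 -0.163  0.06 ] [ 0.525 -0.156  0.065] [ 0.538 -0.143  0.069]
side0 red [279 278   7  14  40] [0.466 0.545 0.064] [0.473 0.55  0.072] [0.478 0.554 0.092]
side0 table [-0.68167117 -0.47901491 -0.00104529]
[[ 0.202 -2.229 -0.629]
 [ 0.526 -0.068  0.076]
 [ 0.682  0.11   0.217]]
```

```bash
python3 - <<'E'
from h import *
c=dict(np.load('pics/top0.npz'));P=cloud(c)
# dark base fit: low points z<0.03, dark
g=c['pixels'].astype(int).max(-1)
m=(g<95)&(P[...,2]<0.03)&(P[...,2]>0.003);m[:165]=0;m[255:]=0;m[:,:225]=0;m[:,325:]=0
q=P[m];r=cv2.minAreaRect(q[:,:2].astype(np.float32));print('base',m.sum(),r,cv2.boxPoints(r).round(3).tolist(),np.median(q[:,2]))
# shelf in front region heights
for v in range(60,260,8): print(v,P[v,275].round(3),P[v,320].round(3),P[v,235].round(3))
E
```

```text
base 743 ((0.5283239483833313, 0.004277646541595459), (0.19561660289764404, 0.2485491931438446), 8.878384590148926) [[0.4129999876022339, 0.1120000034570694], [0.45100000500679016, -0.1340000033378601], [0.6439999938011169, -0.10300000011920929], [0.6060000061988831, 0.1420000046491623]] 0.011322923337264923
60 [0.768 0.047 0.673] [ 0.768 -0.041  0.679] [0.843 0.13  0.497]
68 [0.778 0.043 0.61 ] [ 0.775 -0.05   0.625] [0.823 0.13  0.498]
76 [0.777 0.04  0.569] [ 0.775 -0.057  0.581] [0.804 0.13  0.496]
84 [0.76  0.039 0.565] [ 0.761 -0.059  0.571] [0.784 0.129 0.497]
92 [0.767 0.035 0.496] [ 0.769 -0.071  0.499] [0.765 0.129 0.496]
100 [0.748 0.034 0.494] [ 0.75  -0.071  0.496] [0.747 0.128 0.493]
108 [0.886 0.004 0.004] [nan nan nan] [ 0.885  0.143 -0.004]
116 [0.857 0.003 0.005] [ 0.863 -0.154  0.   ] [ 0.857  0.142 -0.003]
124 [0.829 0.003 0.003] [ 0.834 -0.154  0.001] [ 0.828  0.141 -0.002]
132 [0.802 0.002 0.001] [ 0.806 -0.154  0.   ] [0.797 0.141 0.007]
140 [0.773 0.002 0.004] [ 0.778 -0.155 -0.004] [ 0.771  0.14  -0.   ]
148 [ 0.746  0.001 -0.004] [ 0.747 -0.153  0.007] [ 0.7
[... 227 characters left out ...]
0.   ]
180 [0.633 0.001 0.008] [ 0.637 -0.155 -0.001] [0.631 0.137 0.001]
188 [0.589 0.008 0.128] [ 0.61  -0.155 -0.002] [0.602 0.136 0.007]
196 [0.559 0.011 0.173] [ 0.582 -0.154  0.001] [0.575 0.135 0.013]
204 [0.53  0.013 0.218] [ 0.555 -0.155 -0.003] [ 0.549  0.135 -0.006]
212 [0.52  0.002 0.052] [ 0.522 -0.144  0.066] [0.521 0.134 0.003]
220 [0.494 0.001 0.044] [ 0.5   -0.155 -0.001] [0.494 0.134 0.006]
228 [0.468 0.001 0.043] [ 0.473 -0.154  0.001] [ 0.467  0.133 -0.003]
236 [ 0.443 -0.002  0.01 ] [ 0.446 -0.154  0.002] [ 0.44   0.132 -0.002]
244 [ 0.416 -0.003  0.002] [ 0.419 -0.155 -0.001] [ 0.414  0.132 -0.   ]
252 [ 0.389 -0.004 -0.007] [ 0.392 -0.156 -0.01 ] [ 0.387  0.131 -0.001]
```

```bash
cat >> h.py <<'E'
from scipy.spatial.transform import Rotation as Rn
C=np.array([0.5283,0.0043]);YAW=np.deg2rad(8.88)
c_,s_=np.cos(YAW),np.sin(YAW)
def F(p): return np.array([C[0]+c_*p[0]-s_*p[1],C[1]+s_*p[0]+c_*p[1],p[2]])
ROT=Rn.from_matrix(np.column_stack([[-s_,c_,0],[c_,s_,0],[0,0,-1]])).as_rotvec()
def arc(th,off=0.0):
    d=0.150+0.015*np.clip(1-th/1.1,0,1)
    x=0.084-d*np.cos(th)+(0.008+off)*np.sin(th); z=0.079+d*np.sin(th)+(0.008+off)*np.cos(th)
    return F([x+0.0145,0,z+0.008])
E
python3 - <<'E'
from h import *
for p in [F([.05,0,.36]),arc(1.2),arc(.6),arc(0),F([-.03,-.147,.16]),F([-.03,-.169,.045])]: print(p.round(3),np.round(inverse_kinematics(p,ROT),2))
gripper_close()
p=F([.06,.0,.34])
move_ptp(p,ROT); print(sense()['clock'],sense()['tool_pos'],sense()['qpos'].round(2),sense()['ft_force'])
c=snap('wrist','w1');snap('side','s1');snap('top','t1')
E
```

```text
[0.578 0.012 0.36 ] [-0.69  0.26  0.7   1.67 -0.17  1.28  0.2 ]
[0.579 0.012 0.23 ] [-0.62  0.38  0.64  1.83 -0.26  1.02  0.27]
[0.502 0.    0.182] [-0.68  0.31  0.67  2.05 -0.25  0.86  0.29]
[ 0.463 -0.006  0.095] [-0.62  0.4   0.61  2.21 -0.38  0.64  0.42]
[ 0.521 -0.146  0.16 ] [-0.58  0.54  1.    2.   -0.57  0.92  0.87]
[ 0.525 -0.167  0.045] [-0.41  0.71  0.83  2.04 -0.79  0.74  1.07]
3.525 [0.58760254 0.01496529 0.33971259] [-0.67  0.29  0.69  1.68 -0.2   1.24  0.22] [ 0.39370469 -0.38951357  0.21943118]
```

View pics/w1.png

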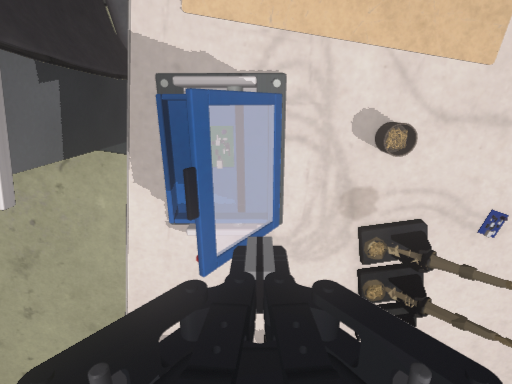

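View pics/s1.png

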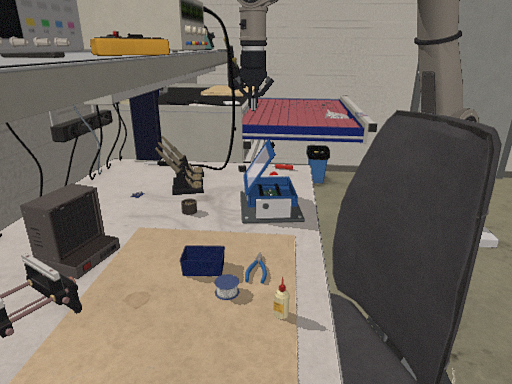

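```bash
cat >> h.py <<'E'
def toF(P):
    d=P[...,:2]-C
    return np.stack([c_*d[...,0]+s_*d[...,1],-s_*d[...,0]+c_*d[...,1],P[...,2]],-1)
E
python3 - <<'E'
from h import *
c=dict(np.load('pics/w1.npz'));P=toF(cloud(c))
hsv=cv2.cvtColor(c['pixels'],cv2.COLOR_RGB2HSV)
for uv in [(203,180),(203,110),(277,150),(240,97),(245,245),(209,265)]: print(uv,P[uv[1],uv[0]].round(4))
q=P[100:230,198:206].reshape(-1,3);print(np.nanmedian(q,0))
a=P[180,277];b=np.nanmedian(P[160:200,203],0);print('theta',np.arctan2(b[2]-a[2],a[0]-b[0]))
kp=F([.06,0,.34])
p=arc(1.2);move_linear(np.array([p[0],p[1],p[2]+.02]),v=.12)
print(sense()['ft_force'].round(2))
snap('wrist','w2');snap('side','s2')
E
```

```text
(203, 180) [0.0058 0.0104 0.214 ]
(203, 110) [0.0085 0.0742 0.2088]
(277, 150) [0.0829 0.021  0.0964]
(240, 97) [0.0391 0.0863 0.1633]
(245, 245) [ 0.042  -0.0874  0.159 ]
(209, 265) [ 0.0067 -0.0824  0.2133]
[0.00541582 0.02545968 0.21455271]
theta 0.9914955971537848
[ 0.16 -0.75  0.15]
```

View pics/w2.png

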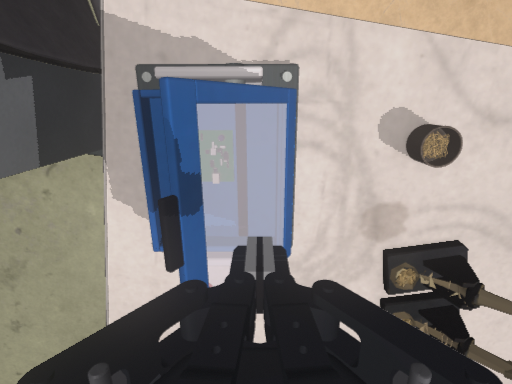

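```bash
python3 - <<'E'
from h import *
f0=sense()['ft_force']
for th in [1.15,1.05,.97,.88]:
    r=move_linear(arc(th),v=.06,until_force=10); s=sense();print(th,r,(s['ft_force']-f0).round(2),np.round(s['clock'],2))
    if r: break
snap('wrist','w3');snap('side','s3')
E
```

```text
1.15 False [1.17 0.55 1.06] 5.22
1.05 False [-0.21 -0.3   1.47] 5.62
0.97 False [ 1.09 -0.08  0.98] 5.98
0.88 False [ 1.11 -0.75  0.13] 6.36
```

View pics/w3.png

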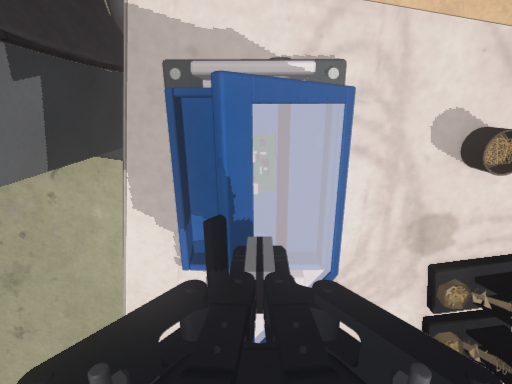

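```bash
cat >> h.py <<'E'
def theta(c):
    P=toF(cloud(c));h=cv2.cvtColor(c['pixels'],cv2.COLOR_RGB2HSV)
    m=(h[...,0]>100)&(h[...,0]<125)&(h[...,1]>120)&(P[...,2]>.082)&(abs(P[...,1])<.1)&(P[...,0]>-.1)&(P[...,0]<.1)
    q=P[m]; t=np.arctan2(q[:,2]-.079,.084-q[:,0]); r=np.hypot(q[:,2]-.079,.084-q[:,0])
    k=r>.12; return k.sum(), np.median(t[k]-np.arcsin(.008/r[k]))
E
python3 - <<'E'
from h import *
print(theta(dict(np.load('pics/w2.npz'))),theta(dict(np.load('pics/w3.npz'))))
f0=sense()['ft_force']
for th in [.8,.7,.6,.5,.4]:
    r=move_linear(arc(th),v=.06,until_force=10); s=sense();print(th,r,(s['ft_force']-f0).round(2),np.round(s['clock'],2))
    if r: break
print(theta(snap('wrist','w4')));snap('side','s4')
E
```

```text
(np.int64(6499), np.float64(0.992927193498796)) (np.int64(7001), np.float64(0.9054191451239282))
0.8 False [-0.38 -0.59  0.38] 6.82
0.7 False [ 0.45  0.34 -0.11] 7.22
0.6 False [ 0.16  0.77 -0.12] 7.64
0.5 False [1.02 1.37 0.16] 8.06
0.4 False [0.12 0.71 0.06] 8.48
(np.int64(8221), np.float64(0.408046651614555))
```

View pics/w4.png

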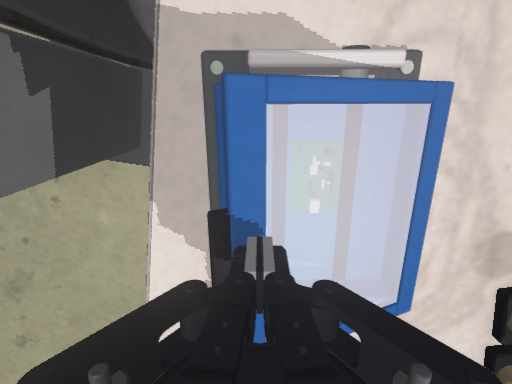

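The cover follows the tip: the fingertip is on the blue bar at about (260,250) and the angle now measures 0.41. I'll close the rest slowly.

```bash
python3 - <<'E'
from h import *
for th in [.3,.2,.1]:
    r=move_linear(arc(th),v=.05,until_force=10); s=sense();print(th,r,s['ft_force'].round(2),np.round(s['clock'],2))
p=arc(0)-np.array([0,0,.008])
r=move_linear(p,v=.02,until_force=10);s=sense();print(r,s['ft_force'].round(2),s['tool_pos']-arc(0),s['clock'])
dwell(.3);print(sense()['ft_force'].round(2))
print(theta(snap('wrist','w5')));snap('side','s5')
E
```

```text
0.3 False [ 0.03 -0.17 -0.56] 9.05
0.2 False [ 1.11 -0.13 -0.1 ] 9.52
0.1 False [-0.55  0.36 -0.22] 10.0
True [-1.82  0.66  9.93] [ 1.12478127e-03  2.11665397e-04 -1.64891462e-05] 10.8333
[-2.97  0.39 10.18]
(np.int64(8635), np.float64(0.004340563564755304))
```

View pics/w5.png

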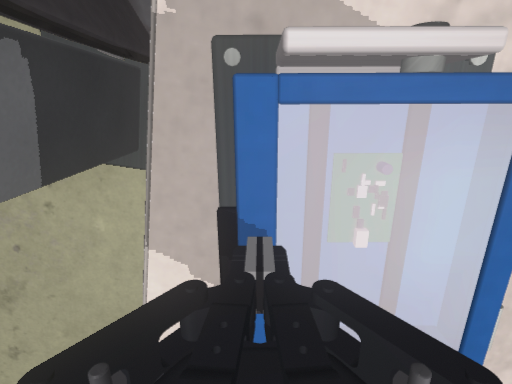

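The cover is closed: it hit a firm stop at exactly the predicted height, with 10 N and an angle of about 0. Next I'll go over the knob and look.

```bash
python3 - <<'E'
from h import *
p=sense()['tool_pos'];move_linear(p+np.array([0,0,.10]),v=.15)
move_linear(F([-.03,-.147,.20]),v=.2)
let_go()
c=snap('wrist','w6');t=snap('top','t6');snap('side','s6')
print(theta(c),sense()['clock'])
for n,c in (('w',c),('t',t)):
    h=cv2.cvtColor(c['pixels'],cv2.COLOR_RGB2HSV);P=toF(cloud(c))
    m=((h[...,0]<8)|(h[...,0]>172))&(h[...,1]>150)&(abs(P[...,0]+.03)<.06)&(abs(P[...,1]+.147)<.06)
    q=P[m]
    if len(q): print(n,m.sum(),np.percentile(q,[1,50,99],axis=0).round(4))
E
```

```text
(np.int64(3898), np.float64(0.005264176639947531)) 13.8917
w 765 [[-0.0434 -0.1648  0.054 ]
 [-0.0291 -0.1519  0.0664]
 [-0.0152 -0.1336  0.0738]]
t 47 [[-0.0404 -0.1585  0.0567]
 [-0.0297 -0.1458  0.0645]
 [-0.02   -0.112   0.3238]]
```

View pics/w6.png

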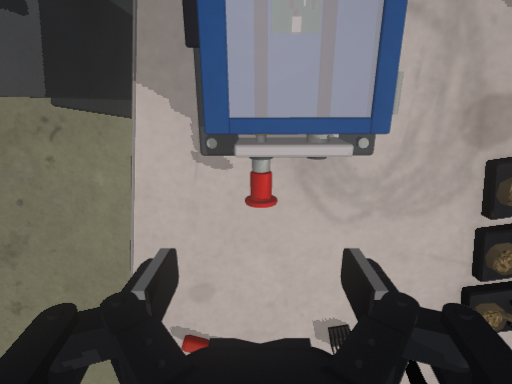

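View pics/s6.png

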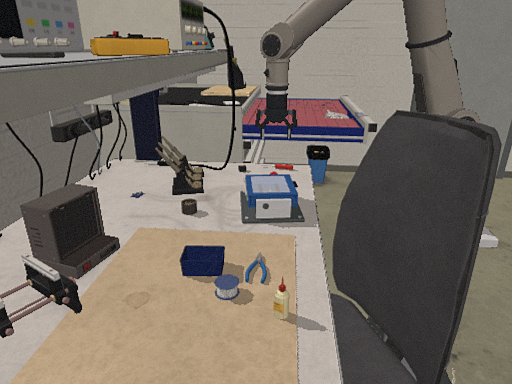

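```bash
python3 - <<'E'
from h import *
r=move_linear(F([-.0293,-.147,.045]),v=.12,until_force=12);s=sense();print(r,s['ft_force'].round(2),toF(s['tool_pos']),s['clock'])
if not r:
    gripper_close();s=sense();print(s['ft_force'].round(2),s['gripper_width'],toF(s['tool_pos']),s['clock'])
    snap('wrist','w7');snap('side','s7')
E
```

```text
False [-0.4   0.33  0.77] [-0.02882585 -0.14720433  0.04561342] 15.3333
[1.26 1.31 2.63] 0.23739741276744838 [-0.02857133 -0.14700947  0.04535726] 15.9417
```

View pics/w7.png

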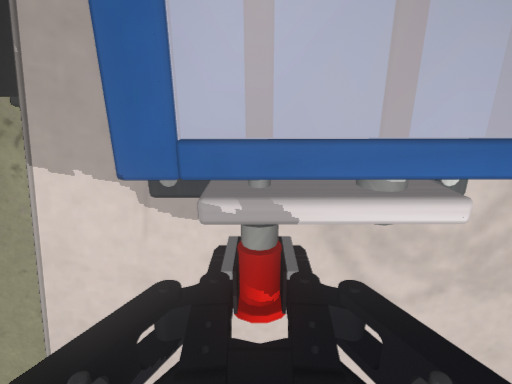

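The pads hold the red grip around (260,270), behind the flange, at about 20 mm opening. Now I'll pull.

```bash
python3 - <<'E'
from h import *
s0=sense();p0=s0['tool_pos'];d=np.array([s_,-c_,0])
def rep(r):
    s=sense();print(r,'force along pull',np.round((s['ft_force']-s0['ft_force'])@d,2),'draw',np.round((s['tool_pos']-p0)@d,4),s['gripper_width'].round(3),s['clock'],s['ft_force'].round(1))
for k in (.008,.016): rep(move_linear(p0+d*k,v=.04,until_force=25))
r=move_linear(p0+d*.027,v=.02,until_force=14);rep(r)
dwell(.4);rep('')
snap('wrist','w8');snap('side','s8')
E
```

```text
Traceback (most recent call last):
AttributeError: 'float' object has no attribute 'round'
```

```bash
python3 - <<'E'
from h import *
p0=F([-.02857,-.14701,.04536]);f0=np.array([1.26,1.31,2.63]);d=np.array([s_,-c_,0])
def rep(r):
    s=sense();print(r,'force along pull',np.round((s['ft_force']-f0)@d,2),'draw',np.round((s['tool_pos']-p0)@d,4),s['gripper_width'],s['clock'],s['ft_force'].round(1))
rep('now')
for k in (.016,): rep(move_linear(p0+d*k,v=.04,until_force=25))
r=move_linear(p0+d*.027,v=.02,until_force=14);rep(r)
dwell(.4);rep('')
c=snap('wrist','w8');snap('side','s8')
E
```

```text
now force along pull -3.58 draw 0.0068 0.23764260996974895 16.3917 [-0.3  4.7  6.5]
False force along pull -6.46 draw 0.0141 0.23437604473310433 16.7417 [-2.3  7.3  7.5]
True force along pull -7.02 draw 0.0181 0.23560626973647794 17.225 [-2.7  7.8 11.3]
 force along pull -7.65 draw 0.0173 0.23430315341403618 17.625 [-3.   8.4 10.8]
```

View pics/w8.png

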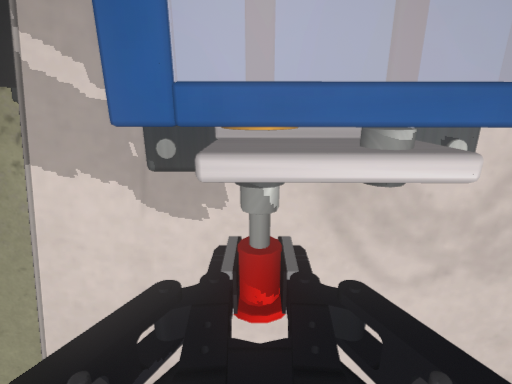

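```bash
python3 - <<'E'
from h import *
p0=F([-.02857,-.14701,.04536]);f0=np.array([1.26,1.31,2.63]);d=np.array([s_,-c_,0])
def rep(r):
    s=sense();print(r,'force along pull',np.round((s['ft_force']-f0)@d,2),'draw',np.round((s['tool_pos']-p0)@d,4),s['gripper_width'],s['clock'],s['ft_force'].round(1))
for k in (.020,.022,.024,.026,.028):
    r=move_linear(p0+d*k,v=.02,until_force=25);dwell(.2);rep((k,r))
    if r or (sense()['ft_force']-f0)@d<-22: break
c=snap('wrist','w9');snap('side','s9')
E
```

```text
(0.02, False) force along pull -8.01 draw 0.0174 0.23769349174815466 18.175 [-1.3  9.   7.4]
(0.022, False) force along pull -8.29 draw 0.0193 0.23762156687140926 18.625 [-1.4  9.3  9.6]
(0.024, False) force along pull -11.2 draw 0.02 0.23438904946808345 19.075 [-2.3 12.1 10.2]
(0.026, False) force along pull -15.37 draw 0.02 0.24048286043802472 19.525 [-3.9 16.1 16.3]
(0.028, False) force along pull -20.95 draw 0.02 0.23988153988337566 19.975 [-5.5 21.5 19. ]
```

View pics/w9.png

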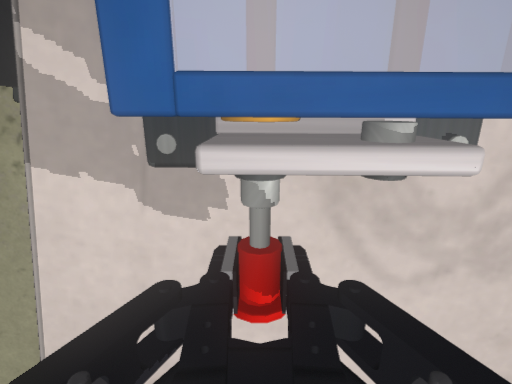

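```bash
python3 - <<'E'
from h import *
p0=F([-.02857,-.14701,.04536]);f0=np.array([1.26,1.31,2.63]);d=np.array([s_,-c_,0])
def rep(r):
    s=sense();print(r,'force along pull',np.round((s['ft_force']-f0)@d,2),'draw',np.round((s['tool_pos']-p0)@d,4),s['gripper_width'],s['clock'],s['ft_force'].round(1))
move_linear(p0+d*.026,v=.02);dwell(.8);rep('')
w=snap('wrist','w10');P=toF(cloud(w));h=cv2.cvtColor(w['pixels'],cv2.COLOR_RGB2HSV)
b=(h[...,0]>100)&(h[...,0]<125)&(h[...,1]>120)&(P[...,2]>.05);print('cover z (exp .087)',np.nanpercentile(P[b][:,2],[5,50,95]))
r=((h[...,0]<8)|(h[...,0]>172))&(h[...,1]>150)&(abs(P[...,0]+.03)<.04)&(abs(P[...,1]+.167)<.04);print('knob y (exp -.153..-.186)',np.percentile(P[r],[1,50,99],axis=0).round(4))
snap('top','t10');snap('side','s10')
E
```

```text
force along pull -15.12 draw 0.02 0.23330294254751188 21.125 [-3.3 15.9 14.3]
cover z (exp .087) [0.08649645 0.08769407 0.08882339]
knob y (exp -.153..-.186) [[-0.0391 -0.1855  0.0527]
 [-0.0291 -0.1695  0.0665]
 [-0.0189 -0.1533  0.0736]]
```

View pics/s10.png

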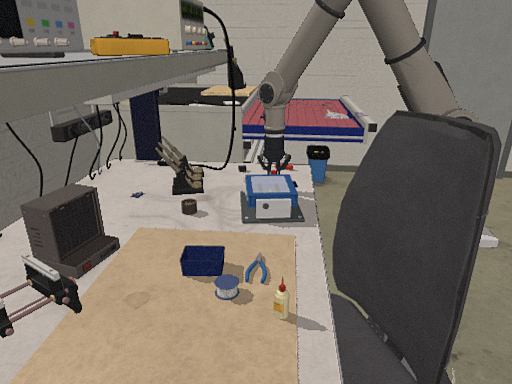

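View pics/t10.png

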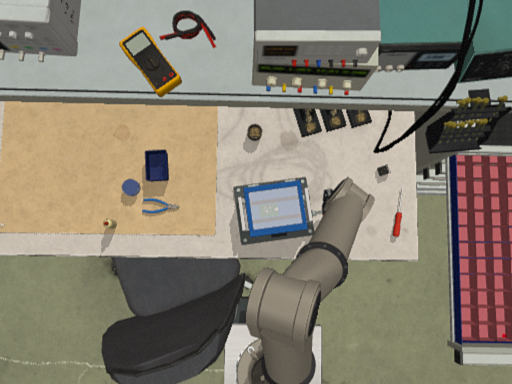

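Everything is in order: the cover at (273,208) is closed, and the bin, reel, cutter, flux bottle, driver and heat sink sit where they were.

```bash
python3 -c "
from h import *
job_done();s=sense();print(s['clock'],toF(s['tool_pos']),s['ft_force'])"
```

```text
the job is handed in; nothing more can be done
the job is handed in; nothing more can be done
```

I lowered the cover with the closed fingertips on its front bar until it sat flat on the tray. I then gripped the red knob behind its flange, pulled it out to its stop and handed the job in still holding it there.

Last checks, just before hand-in at about 21 s:
- **Cover:** closed. Its outer face measured 87.7 mm high against 87 mm expected. It had met a firm stop at the predicted height, with about 10 N.
- **Plunger:** fully back. The draw stayed at 20.0 mm while I commanded 24, 26 and 28 mm, and the camera puts the knob's flange end at y = -185.5 mm against -186 mm expected. I eased back to a steady pull of about 15 N.
- **Surroundings:** in the final top and side pictures, the bin, bottle, reel, cutter, driver and heat sink look unmoved.

- **Early stop:** the first pull stopped early, at about 17–18 mm, because a brief force spike tripped the force limit. I carried on in small steps to the stop.
- **Sideways load:** the knob grip also carried an upward load of about 14 N in the final hold, peaking at about 19 N. It caused no slip.
- **Script error:** a print error ended one script partway through the pull. The arm held its position and I continued from there.

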